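Push the stamp blocks home and clamp them

TASK

Push the whole row of five stamp blocks along the rail as one train, pushing only on the rear block, until it is fully home against the red end stop; the blocks stay standing in the channel and together, and nothing is lifted. Then push the green-knobbed clamp lever all the way over, the way the row went, and leave the mug, bottle, mallet and spare stamp where they are.

Things in the scene. Friction and masses are not known exactly. Their poses are not given: they have to be found in the camera images.
- holder: Stamp rail, aluminium on a blue base, fixed. Origin: underside centre of the base (310 x 60 x 6); z up, +x along the channel to the red stop. Channel: centred on y = 0, 27 wide, x -155 (open end) to +130, floor 6 above the table; side walls 5 thick, tops 18 above the table. Stop: x 130 to 150, 37 wide, top 42 above the table. Lever beside the channel, on the -y side.
- stop_face (a point): Foot of the end stop's face, on the channel's floor and centre line: holder (130, 0, 6) mm. The leading block's front face must come against it.
- block1: Stamp block 1 of 5 in the channel (1 leads, nearest the stop; 5 is the rear one). Hardwood on a brass foot: 22 along the rail, 24 across, 45 tall, top 51 above the table, 50 to 100 g. Origin: centre of the underside; axes as the rail's. The row starts touching, 35 to 80 mm short of the stop, and slides with at most about 8 N.
- block2: Stamp block 2 of 5 in the channel (1 leads, nearest the stop; 5 is the rear one). Hardwood on a brass foot: 22 along the rail, 24 across, 45 tall, top 51 above the table, 50 to 100 g. Origin: centre of the underside; axes as the rail's. The row starts touching, 35 to 80 mm short of the stop, and slides with at most about 8 N.
- block3: Stamp block 3 of 5 in the channel (1 leads, nearest the stop; 5 is the rear one). Hardwood on a brass foot: 22 along the rail, 24 across, 45 tall, top 51 above the table, 50 to 100 g. Origin: centre of the underside; axes as the rail's. The row starts touching, 35 to 80 mm short of the stop, and slides with at most about 8 N.
- block4: Stamp block 4 of 5 in the channel (1 leads, nearest the stop; 5 is the rear one). Hardwood on a brass foot: 22 along the rail, 24 across, 45 tall, top 51 above the table, 50 to 100 g. Origin: centre of the underside; axes as the rail's. The row starts touching, 35 to 80 mm short of the stop, and slides with at most about 8 N.
- block5: Stamp block 5 of 5 in the channel (1 leads, nearest the stop; 5 is the rear one). Hardwood on a brass foot: 22 along the rail, 24 across, 45 tall, top 51 above the table, 50 to 100 g. Origin: centre of the underside; axes as the rail's. The row starts touching, 35 to 80 mm short of the stop, and slides with at most about 8 N.
- lever (a joint): Clamp lever: 0 leans 0.5 rad back to the rail's -x; 1.0 is fully over, leaning 0.5 rad to +x; starts at 0 to 0.25. Push its knob along the rail's +x: about 1 N, and it stays where left. Axis parallel to the rail's y at holder (100, -60, 28) mm. Its grey base, 70 x 50, tops 31 mm above the table.
- lever_tip (a point): Centre of the lever's green knob, a 26 mm ball on a 10 mm rod, 80 mm from the lever's axis: 98 mm above the table at joint 0 or 1, 108 mm at mid swing. Axes turn with the lever.
- mug: White mug, 84 mm across, 95 tall; origin at the underside centre. Leave alone.
- bottle: White bottle with a red cap, 56 mm across, 130 tall; origin at the underside centre. Leave alone.
- mallet: Wooden mallet: the head stands upright, 60 mm across and 80 tall, and the 22 mm handle reaches level from it to 215 mm along +x at 40 mm height. Origin: centre of the head's underside. Leave alone.
- spare: Spare stamp, dark wood on a steel foot, 22 x 24 x 45 tall, standing on the table beside the rail on the lever's side, clear of the channel; origin at the underside centre. Leave alone.
There are look-alikes about, which are no part of the job. Leave any blue or turquoise look-alike of the block3 alone.

How it is judged:
By the outcome, as a careful person would: the job done as asked, in the order asked, and still so for the second after the job is handed in, with the robot touching nothing.
It also fails if it takes over 38 s, if anything falls off the work surface, if the arm or the gripper's body presses on something with over 40 N, if the wrist force passes 120 N, or if a joint passes its speed limit or range.

ROBOT

A 6-joint arm with a two-finger parallel gripper is mounted at the origin on the work surface. World frame = base frame: x ahead of the robot, y to its left, z up, the work surface at z = 0. Lengths are in mm, angles in rad, forces in N, time in s.
With the tool pointing down it reaches from about 325 to 875 mm from the base axis. Payload 4.4 kg.
Tool frame: the origin (TCP) lies midway between the tips of the shut fingers; the grasp point (between the pads) lies manip.tcp_to_grasp behind it (manip.tcp_to_grasp is the distance from the TCP to the grasp point, in mm); z points along the fingers, y is the line along which they close (so a half turn about z gives the same grasp; the last joint's range is limited). The gripper opens to 85 mm and grips with 20 to 120 N. Pads are 22 mm wide; open, the fingers measure 114 mm over their backs; the gripper's body (76 mm by 85 mm) begins 54 mm behind the grasp point. The pads swing forward as they close: fully open they stand 13 mm farther back than shut.
Start: joints at [1.032, 0.207, 1.542, -0, 1.393, -0.15], TCP at [217.447, 532.301, 231.282] pointing down, gripper open.
Joint ranges: [-2.73, 2.73], [-0.86, 2.22], [0.23, 2.46], [-1.11, 4.25], [0.08, 2.63], [-2.82, 2.82]. Speed limits (rad/s): [2.79, 2.79, 3.14, 3.14, 3.14, 3.14].

INTERFACE

Orientations are given as a unit quaternion [x, y, z, w].
In Python, from bench import manip, camera, get_calibration, workorder gives the robot as it stands. The module is installed in compiled form; this text tells all that it offers.
- The arm moves only by the tool send_rows, never from a script. Its argument "increments" is a list that holds one entry, the list of rows, each a list of 7 numbers: the finger opening in m, from 0 to 0.0854, then the shift along the tool's x, y, z in m, then the turn, a rotation vector about the tool's x, y, z in rad. A call has 1 to 20 rows; each row shifts and turns the commanded pose from where the row before left it, along the tool's axes as they then stand; what a row does not reach is not made up. A row lasts 1/8 s, in which the tool goes at most 62.5 mm and 10.7 degrees, less where a joint would pass 70% of its speed; a pose out of reach is approached as far as the arm can. A call is refused whole if a number of a shift passes 0.0625 or a number of a turn 0.188, either way. A call with a gripper value outside its range is refused whole. The fingers move at their own pace and stop on an object; "squeeze" is the grip in N (left out, the last holds). Time passes only in rows, so rows that do not move let the fingers close. It gives the time, the measured TCP pose, the force, the opening and the grip force at its end, in the units of the state.
- manip.observe(): the state, without advancing time (a new reading comes with each control period).
- camera(name): name is "scene" or "side" or "wrist"; returns the picture (480x640x3 uint8, red, green, blue); there is no depth.
- get_calibration(name): a dict with "fx", "fy", "cx", "cy" (pixels), "pose" (4x4, takes a point from camera to world coordinates). Camera axes: x right, y up, looking along -z (the intrinsics and any distortion apply to the point x, -y, -z); pixel columns grow to the right and rows downward; lengths in mm; the calibration is good to about 2 mm. A picture is of the moment at which its call begins: read the wrist's pose just before it. get_calibration takes no time and is no camera call; for the wrist camera it gives the pose at the moment of the call.
- workorder.hand_in(): hands the job in; it is judged then, once.
The state is a dict: "clock": time; "q": joint angles; "dq": joint speeds; "joint_torque": joint torques, N m; "tool_pos": TCP position; "tool_rot": TCP orientation; "force": force on the tool from outside, world axes, zero at the start; "torque": the same for the moment, N m; "grip_width": finger opening in mm; "gripper_force": force on a finger pad.
Only numpy, scipy, OpenCV 4.12 (cv2) and the standard library are available. Lean on these libraries where they do the work, as an engineer would, in place of code of your own. Each camera call takes 0.05 s, during which the arm holds its last target. There are 200 camera calls.

## Working session

There is one attempt and no reset: what is moved stays moved. The work goes in short steps, Python scripts to look and compute and a tool call to move; the robot and the scene stay as the last step left them, time stands still between calls to the robot, and variables do not carry over. Pictures are saved under pics/ and viewed, at most 10 in all, crops included, and the job is handed in when it is done.

Besides the shell and the picture viewer there is one more tool, called after "Emit:" as a command line: name --argument value ..., lists and objects as JSON in quotes. send_rows: Moves the arm, as the interface text tells. Its arguments: {"type":"object","properties":{"increments":{"type":"array","items":{"type":"array","items":{"type":"array","items":{"type":"number"}}}},"squeeze":{"type":"number"}},"required":["increments"]}

```bash
mkdir -p pics; cat > h.py <<'E'
import numpy as np,cv2
from bench import manip,camera,get_calibration,workorder
def save(n,f):
    im=camera(n); cv2.imwrite('pics/'+f,im[:,:,::-1]); return im
def ray(c,u,v):
    P=np.array(c['pose']); d=np.array([(u-c['cx'])/c['fx'],-(v-c['cy'])/c['fy'],-1.])
    return P[:3,3],P[:3,:3]@d
def onz(c,u,v,z):
    o,d=ray(c,u,v); return o+d*(z-o[2])/d[2]
def proj(c,p):
    P=np.array(c['pose']); q=P[:3,:3].T@(np.array(p)-P[:3,3])
    return c['cx']+c['fx']*q[0]/-q[2], c['cy']-c['fy']*q[1]/-q[2]
E
python3 - <<'E'
from h import *
for n in('scene','side'):
    save(n,n+'1.png'); c=get_calibration(n); print(n,{k:(np.round(v,2).tolist()) for k,v in c.items()})
s=manip.observe(); print(s['tool_pos'],s['tool_rot'],s['force'],manip.tcp_to_grasp,s['clock'])
E
```

```text
scene {'fx': 497.98, 'fy': 497.98, 'cx': 318.44, 'cy': 233.96, 'pose': [[0.02, -0.73, 0.69, 1204.68], [1.0, 0.03, -0.0, -40.64], [-0.02, 0.69, 0.73, 829.56], [0.0, 0.0, 0.0, 1.0]]}
side {'fx': 512.89, 'fy': 512.89, 'cx': 319.43, 'cy': 242.36, 'pose': [[0.73, 0.45, -0.52, -99.78], [-0.68, 0.46, -0.57, -695.77], [-0.02, 0.77, 0.64, 835.07], [0.0, 0.0, 0.0, 1.0]]}
[217.0756111  531.71913536 230.23978444] [ 1.92675401e-01  9.81262006e-01 -9.67989400e-04 -3.57098733e-04] [-0.23802569 -0.8164232  -1.06313505] 18.700000000000003 0.1
```

View pics/scene1.png

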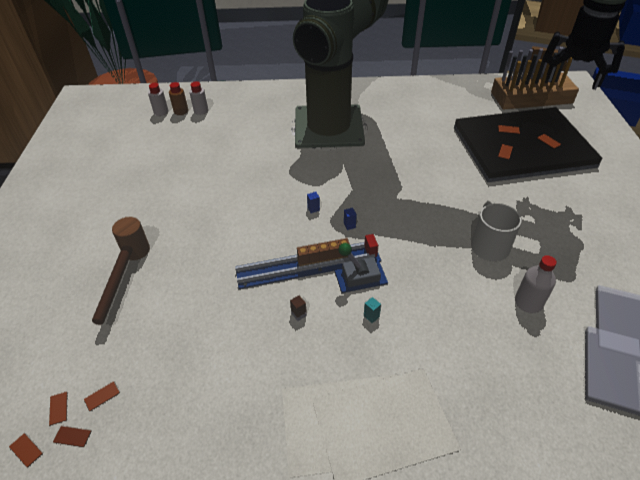

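View pics/side1.png

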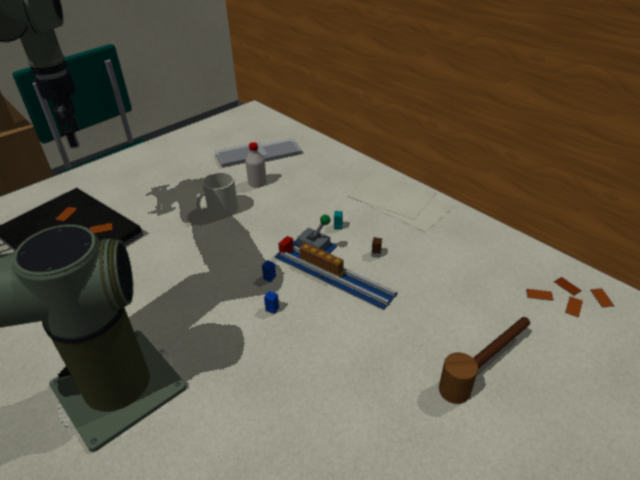

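The row is the brown train at scene (325,250), between the rail's open end (237,277) and the red stop (371,243), with the green knob at (345,246). Possible mix-ups are the blue blocks (313,202) and (349,217), the turquoise block (372,310), and the dark spare (297,307). I'll check the choice in a close crop.

```bash
python3 - <<'E'
from h import *
a=cv2.imread('pics/scene1.png')[190:330,225:400]; b=cv2.imread('pics/side1.png')[200:320,255:410]
cv2.imwrite('pics/c1.png',cv2.resize(a,(700,560),interpolation=cv2.INTER_CUBIC))
cv2.imwrite('pics/c2.png',cv2.resize(b,(775,600),interpolation=cv2.INTER_CUBIC))
for n,r in(('scene',(190,330,225,400)),('side',(200,320,255,410))):
    im=cv2.imread('pics/%s1.png'%n); h=cv2.cvtColor(im,cv2.COLOR_BGR2HSV); c=get_calibration(n)
    for nm,lo,hi,z in(('red',(0,190,90),(4,255,255),30),('green',(45,100,30),(75,255,255),102),('rowbrown',(8,120,60),(20,255,255),51)):
        m=cv2.inRange(h,lo,hi); k=np.zeros_like(m);k[r[0]:r[1],r[2]:r[3]]=1; m*=k
        N,_,st,ce=cv2.connectedComponentsWithStats(m)
        for i in range(1,N):
            if st[i,4]>15: print(n,nm,st[i],ce[i].round(1),onz(c,*ce[i],z).round(1))
E
```

```text
scene red [366 235  11  11  38] [371.3 239. ] [472.1  77.1  30. ]
scene green [339 243  12   9  80] [344.8 247.1] [557.4  12.8 102. ]
scene rowbrown [297 239  51  17 345] [320.2 247. ] [509.9 -34.8  51. ]
side red [280 237  12   9  52] [285.3 240.9] [491.7  84.9  30. ]
side green [321 215   9   9  62] [324.6 219.1] [557.5  12.  102. ]
side rowbrown [373 238   8   5  24] [377. 240.] [636.2 -86.3  51. ]
side rowbrown [300 243  43  23 339] [320.4 254. ] [504.2 -29.1  51. ]
side rowbrown [301 258  29  14  37] [314.7 264.1] [471.1 -45.7  51. ]
```

View pics/c1.png

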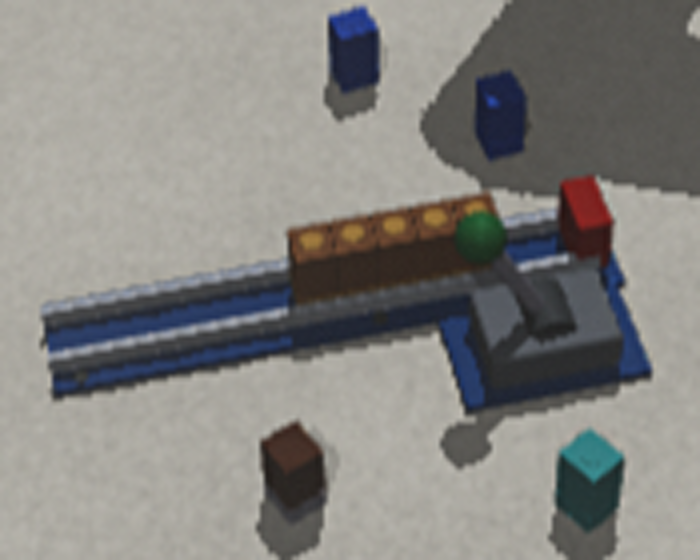

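View pics/c2.png

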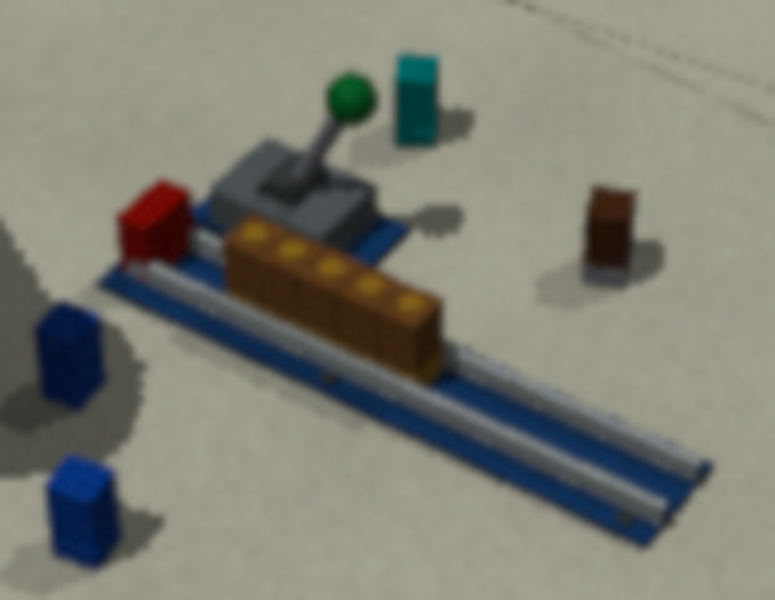

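The crops confirm it: five gold-topped brown blocks in the channel (c1 rear gold disc (312,241), front (475,208)), with a gap before the red stop. The knob leans back towards the open end. Next I'll cast rays for these points and compare the two views.

```bash
cat > m.py <<'E'
from h import *
A,B=get_calibration('scene'),get_calibration('side')
f=lambda p:(225+p[0]/4-.4,190+p[1]/4-.4); g=lambda p:(255+p[0]/5-.4,200+p[1]/5-.4)
pts={'b5':((312,241),(411,303),51),'b1':((475,208),(255,232),51),'open':((47,334),(685,488),18),'stop':((586,203),(155,207),42),'knob':((480,237),(351,98),100),
 'spare':((292,448),(612,203),45),'turq':((590,456),(417,67),45),'blueA':((355,22),(82,478),45),'blueB':((498,85),(70,315),45)}
R={}
for k,(p,q,z) in pts.items():
    a=onz(A,*f(p),z);b=onz(B,*g(q),z)
    o1,d1=ray(A,*f(p));o2,d2=ray(B,*g(q))
    t=np.linalg.lstsq(np.c_[d1,-d2],o2-o1,rcond=None)[0]; T=(o1+d1*t[0]+o2+d2*t[1])/2
    R[k]=(a+b)/2; print(k,a.round(1),b.round(1),'tri',T.round(1))
u=R['stop']-R['open'];print(np.linalg.norm(u[:2]),'exp 295',np.degrees(np.arctan2(u[1],u[0])))
v=R['b1']-R['b5'];print(np.linalg.norm(v),'exp 88',np.degrees(np.arctan2(v[1],v[0])))
E
python3 m.py
```

```text
b5 [516.4 -71.8  51. ] [516.4 -71.2  51. ] tri [516.3 -71.6  51.1]
b1 [496.4  14.4  51. ] [498.6  16.3  51. ] tri [497.5  14.6  52.5]
open [ 546.8 -211.7   18. ] [ 543.5 -215.8   18. ] tri [ 545.3 -213.2   15.3]
stop [486.9  74.5  42. ] [483.1  72.3  42. ] tri [484.8  74.8  39.6]
knob [560.2  12.3 100. ] [559.4  13.5 100. ] tri [559.6  12.9  99.8]
spare [643.2 -81.7  45. ] [641.4 -82.1  45. ] tri [642.4 -81.6  44. ]
turq [652.8  60.5  45. ] [651.3  62.   45. ] tri [651.8  61.4  44.5]
blueA [341.5 -46.8  45. ] [340.8 -48.8  45. ] tri [341.1 -47.3  44.1]
blueB [397.6  33.1  45. ] [402.4  36.9  45. ] tri [400.4  33.3  48.2]
293.456752881435 exp 295 101.82724360624604
88.85562624372848 exp 88 102.27274308642099
```

The views agree within about 2 mm:

- **Rail:** heading about 102°, holder origin at about (514,-63).
- **Row:** block 5 centre at holder x of about -8.5, so the gap to the stop is about 39 mm.
- **Knob:** (560,13,100).

The blue and turquoise blocks and the spare are clear of the path. I'll line tool x up with the rail, shut the fingers and move in behind the row.

Emit:
send_rows --increments '[[[0,0,0,0,0,0,0.162],[0,0,0,0,0,0,0.162],[0,0,0,0,0,0,0.162],[0,0,0,0,0,0,0.162],[0,0,0,0,0,0,0.162],[0,0,0,0,0,0,0.162],[0,-0.05,0.012,0,0,0,0],[0,-0.05,0.012,0,0,0,0],[0,-0.05,0.012,0,0,0,0],[0,-0.05,0.012,0,0,0,0],[0,-0.05,0.012,0,0,0,0],[0,-0.05,0.012,0,0,0,0],[0,-0.05,0.012,0,0,0,0],[0,-0.05,0.012,0,0,0,0],[0,-0.05,0.012,0,0,0,0],[0,-0.05,0.012,0,0,0,0],[0,-0.05,0.012,0,0,0,0],[0,-0.05,0.012,0,0,0,0],[0,-0.05,0.012,0,0,0,0],[0,-0.05,0.012,0,0,0,0]]]' --squeeze 40

```text
clock: 2.6
tool_pos: [528.5, -118.5, 230.8]
tool_rot: [0.629, 0.778, -0.0, -0.0]
force: [1.1, -0.4, 0.7]
grip_width: -0.3
gripper_force: 0.0
```

```bash
python3 - <<'E'
from h import *
c=get_calibration('wrist'); save('wrist','w1.png'); print(np.round(c['pose'],2).tolist(),c['fx'],c['cx'],c['cy'])
o=np.array([514,-63,0]);e=np.array([-.2079,.9781,0]);n=np.array([.9781,.2079,0])
H=lambda x,y,z:o+e*x-n*y+np.array([0,0,z])
for k,p in dict(open_=(-155,0,18),b5=(-8.5,0,51),b1=(79.5,0,51),stop=(130,0,42),knob=(64.5,-60,99)).items(): print(k,np.round(proj(c,H(*p)),1))
E
```

```text
[[0.98, -0.2, -0.06, 512.17], [0.21, 0.93, 0.3, -42.57], [-0.0, -0.31, 0.95, 374.31], [0.0, 0.0, 0.0, 1.0]] 404.54861097759397 319.87584031388167 241.56768177054246
open_ [317.1 301.2]
b5 [316.9 150.2]
b1 [317.   24.8]
stop [317.1 -53.2]
knob [414.   36.3]
```

View pics/w1.png

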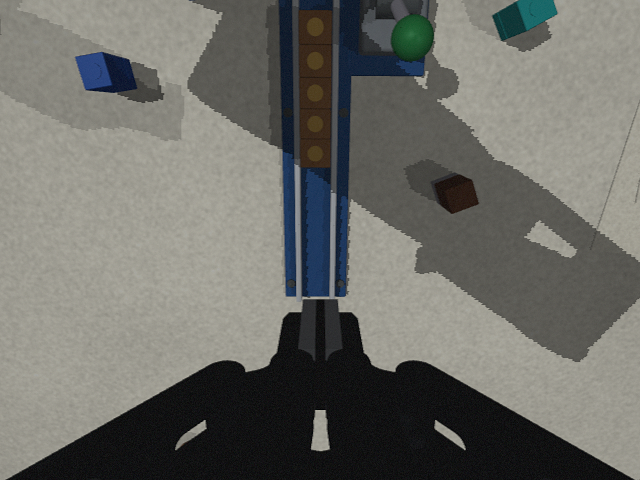

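The wrist view matches the prediction: rear disc at (315,153), knob at (412,37), and the channel is clear. I'll go down behind the row and tilt slightly so the tip leads.

Emit:
send_rows --increments '[[[0,-0.003,-0.004,0.025,0,0,0],[0,0,0,0.025,0,0,0],[0,0,0,0.025,0,0,0],[0,0,0,0.025,0,0,0],[0,0,0,0.025,0,0,0],[0,0,0,0.025,0,0,0],[0,0,0,0.02,0,0,0],[0,0,0,0.014,0,0,0],[0,0,0,0.014,0,0,0],[0,0,0,0,0,0.1,0],[0,0,0,0,0,0.1,0],[0,-0.002,0,0.01,0,0,0],[0,0,0,0,0,0,0]]]'

```text
clock: 4.28
tool_pos: [523.8, -120.0, 21.7]
tool_rot: [0.626, 0.774, 0.062, -0.079]
force: [-0.0, 0.8, -0.3]
grip_width: -0.1
gripper_force: 0.0
```

Emit:
send_rows --increments '[[[0,0.0049,0,0.001,0,0,0],[0,0.0049,0,0.001,0,0,0],[0,0.0049,0,0.001,0,0,0],[0,0.0049,0,0.001,0,0,0],[0,0.00245,0,0.0005,0,0,0],[0,0.00245,0,0.0005,0,0,0],[0,0.00245,0,0.0005,0,0,0],[0,0.00245,0,0.0005,0,0,0],[0,0.00245,0,0.0005,0,0,0],[0,0.00245,0,0.0005,0,0,0]]]'

```text
clock: 5.52
tool_pos: [517.9, -86.8, 23.1]
tool_rot: [0.626, 0.774, 0.063, -0.077]
force: [0.2, -1.4, 0.1]
grip_width: -0.1
gripper_force: 1.0
```

Emit:
send_rows --increments '[[[0,0.00245,0,0.0005,0,0,0],[0,0.00245,0,0.0005,0,0,0],[0,0.00245,0,0.0005,0,0,0],[0,0.00245,0,0.0005,0,0,0],[0,0.00245,0,0.0005,0,0,0],[0,0.00245,0,0.0005,0,0,0],[0,0.00245,0,0.0005,0,0,0],[0,0.00245,0,0.0005,0,0,0]]]'

```text
clock: 6.52
tool_pos: [513.5, -66.8, 23.1]
tool_rot: [0.626, 0.774, 0.063, -0.078]
force: [0.3, -3.5, -0.4]
grip_width: 0.0
gripper_force: 1.2
```

```bash
python3 - <<'E'
from h import *
a=save('scene','s2.png')[190:330,225:400,::-1]; b=save('wrist','w2.png')[:,:,::-1]
a=cv2.resize(a,(400,320),interpolation=cv2.INTER_CUBIC); b=cv2.resize(b,(400,300))
cv2.imwrite('pics/d2.png',np.hstack([a,np.vstack([b,np.zeros((20,400,3),np.uint8)])]))
E
```

```text
(no output)
```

View pics/d2.png

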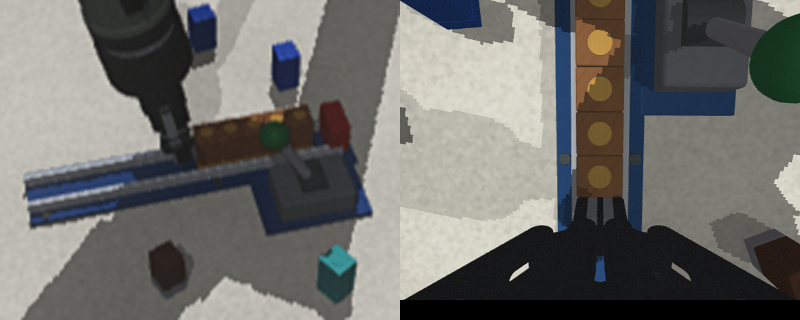

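The row is upright and in one piece, fingers square on block 5 (d2 (600,195)), with about 13 mm to go. I'll keep pushing gently.

Emit:
send_rows --increments '[[[0,0.00196,0,0.0004,0,0,0],[0,0.00196,0,0.0004,0,0,0],[0,0.00196,0,0.0004,0,0,0],[0,0.00196,0,0.0004,0,0,0],[0,0.00196,0,0.0004,0,0,0],[0,0.00098,0,0.0002,0,0,0]]]'

```text
clock: 7.38
tool_pos: [511.2, -56.1, 23.0]
tool_rot: [0.626, 0.774, 0.063, -0.078]
force: [0.8, -2.8, -0.1]
grip_width: 0.1
gripper_force: 1.3
```

Emit:
send_rows --increments '[[[0,0.00098,0,0.0002,0,0,0],[0,0.00098,0,0.0002,0,0,0]]]'

```text
clock: 7.62
tool_pos: [510.8, -54.2, 23.0]
tool_rot: [0.626, 0.774, 0.063, -0.078]
force: [0.6, -2.6, 0.7]
grip_width: -0.1
gripper_force: 1.4
```

Emit:
send_rows --increments '[[[0,0.00098,0,0.0002,0,0,0]]]'

```text
clock: 7.75
tool_pos: [510.6, -53.2, 23.0]
tool_rot: [0.626, 0.774, 0.063, -0.078]
force: [0.5, -2.3, 0.6]
grip_width: -0.2
gripper_force: 1.4
```

Emit:
send_rows --increments '[[[0,0.00098,0,0.0002,0,0,0]]]'

```text
clock: 7.88
tool_pos: [510.6, -52.7, 23.1]
tool_rot: [0.625, 0.774, 0.063, -0.077]
force: [0.6, -6.0, 1.3]
grip_width: -0.1
gripper_force: 2.6
```

Emit:
send_rows --increments '[[[0,0.0006,0,0.0001,0,0,0]]]'

```text
clock: 8.0
tool_pos: [510.6, -52.6, 23.1]
tool_rot: [0.625, 0.774, 0.062, -0.077]
force: [1.0, -6.9, -0.0]
grip_width: 0.1
gripper_force: 3.2
```

Emit:
send_rows --increments '[[[0,0.0004,0,0.0001,0,0,0],[0,0,0,0,0,0,0]]]'

```text
clock: 8.25
tool_pos: [510.6, -52.6, 23.1]
tool_rot: [0.626, 0.774, 0.062, -0.076]
force: [0.7, -6.5, 0.6]
grip_width: -0.2
gripper_force: 3.2
```

Emit:
send_rows --increments '[[[0,0.00098,0,0.0002,0,0,0],[0,0.00098,0,0.0002,0,0,0],[0,0,0,0,0,0,0]]]'

```text
clock: 8.62
tool_pos: [511.0, -52.4, 23.2]
tool_rot: [0.626, 0.774, 0.061, -0.075]
force: [1.5, -10.8, -1.4]
grip_width: 0.1
gripper_force: 5.4
```

```bash
python3 - <<'E'
from h import *
a=save('side','sd3.png')[200:320,255:410,::-1]; b=save('wrist','w3.png')[:,:,::-1]
cv2.imwrite('pics/d3.png',np.hstack([cv2.resize(a,(400,310),interpolation=cv2.INTER_CUBIC),np.vstack([cv2.resize(b,(400,300)),np.zeros((10,400,3),np.uint8)])]))
E
```

```text
(no output)
```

View pics/d3.png

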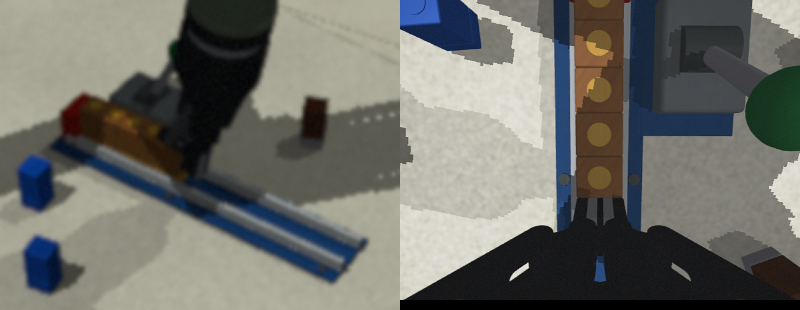

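The row is home: block 1 sits against the red stop, pushing to 11 N gave no further motion, and all five blocks are standing tight together. I'll back off and rise.

Emit:
send_rows --increments '[[[0,-0.00245,0,-0.0005,0,0,0],[0,-0.0039,0,-0.0008,0,0,0],[0,-0.0088,0,-0.0018,0,0,0],[0,-0.0088,0,-0.0018,0,0,0],[0,-0.0088,0,-0.0018,0,0,0],[0,-0.0088,0,-0.0018,0,0,0],[0,0,0,-0.01,0,0,0],[0,0,0,0,0,-0.1,0],[0,0,0,0,0,-0.1,0],[0,0,0,-0.03,0,0,0],[0,0,0,-0.03,0,0,0],[0,0,0,-0.03,0,0,0],[0,0,0,-0.03,0,0,0],[0,0,0,0,0,0,0]]]'

```text
clock: 10.48
tool_pos: [521.4, -93.4, 156.5]
tool_rot: [0.629, 0.778, 0.001, 0.003]
force: [-0.4, -0.0, -0.7]
grip_width: -0.1
gripper_force: 0.0
```

Emit:
send_rows --increments '[[[0,0.0115,0.015,0,0,0,0],[0,0.0115,0.015,0,0,0,0],[0,0.0115,0.015,0,0,0,0],[0,0.0115,0.015,0,0,0,0],[0,0,0,0.016,0,0,0],[0,0,0,0.016,0,0,0],[0,0,0,0.016,0,0,0],[0,0,0,0.016,0,0,0],[0,0,0,0,0,0,0]]]'

```text
clock: 11.6
tool_pos: [566.2, -35.2, 86.6]
tool_rot: [0.629, 0.777, -0.001, -0.002]
force: [0.6, -0.2, -0.8]
grip_width: 0.1
gripper_force: 0.0
```

```bash
python3 - <<'E'
from h import *
b=save('wrist','w4.png'); h=cv2.cvtColor(b,cv2.COLOR_RGB2HSV)
m=cv2.inRange(h,(45,100,30),(75,255,255)); N,_,st,ce=cv2.connectedComponentsWithStats(m)
c=get_calibration('wrist')
for i in range(1,N):
    if st[i,4]>100: print(st[i],ce[i],onz(c,*ce[i],99).round(1))
E
```

```text
[ 287  170   78   78 4793] [325.66430211 208.46484456] [559.3  10.8  99. ]
```

View pics/w4.png

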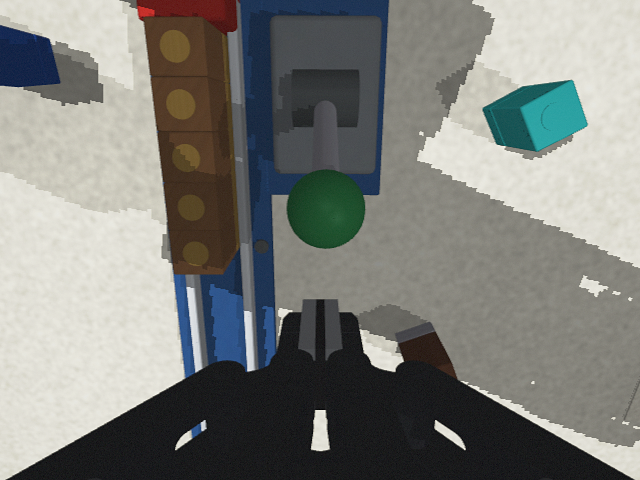

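Emit:
send_rows --increments '[[[0,0,0.002,-0.005,0,0,0],[0,0.008,0,0,0,0,0],[0,0.008,0,0,0,0,0],[0,0.005,0,0,0,0,0],[0,0.005,0,0,0,0,0],[0,0.005,0,0,0,0,0],[0,0.005,0,0,0,0,0],[0,0.005,0,0,0,0,0],[0,0.005,0,0,0,0,0],[0,0.005,0,0,0,0,0],[0,0.005,0,0,0,0,0],[0,0.005,0,0,0,0,0],[0,0.005,0,0,0,0,0],[0,0.005,0,0,0,0,0],[0,0.005,0,0,0,0,0],[0,0.005,0,0,0,0,0]]]'

```text
clock: 13.65
tool_pos: [552.9, 44.8, 93.7]
tool_rot: [0.629, 0.778, -0.0, -0.0]
force: [1.5, 0.3, 0.6]
grip_width: 0.3
gripper_force: 0.4
```

Emit:
send_rows --increments '[[[0,0.004,0,0,0,0,0],[0,0.004,0,0,0,0,0],[0,0.003,0,0,0,0,0],[0,0.002,0,0,0,0,0]]]'

```text
clock: 14.15
tool_pos: [550.2, 57.3, 93.8]
tool_rot: [0.629, 0.778, -0.0, -0.0]
force: [0.4, -2.1, -0.5]
grip_width: 0.2
gripper_force: 0.5
```

Emit:
send_rows --increments '[[[0,0.0015,0,0,0,0,0],[0,0.0015,0,0,0,0,0]]]'

```text
clock: 14.4
tool_pos: [549.7, 60.1, 93.9]
tool_rot: [0.629, 0.778, -0.0, 0.0]
force: [0.8, -1.4, -0.5]
grip_width: -0.1
gripper_force: 0.5
```

Emit:
send_rows --increments '[[[0,0.001,0,0,0,0,0],[0,0.001,0,0,0,0,0]]]'

```text
clock: 14.65
tool_pos: [549.3, 62.0, 93.9]
tool_rot: [0.629, 0.778, 0.0, 0.0]
force: [-0.4, -0.1, 0.1]
grip_width: -0.3
gripper_force: 0.5
```

Emit:
send_rows --increments '[[[0,0.001,0,0,0,0,0],[0,0.001,0,0,0,0,0]]]'

```text
clock: 14.9
tool_pos: [549.3, 62.5, 93.9]
tool_rot: [0.629, 0.778, -0.001, 0.001]
force: [0.9, -7.4, -1.7]
grip_width: -0.0
gripper_force: 3.7
```

Emit:
send_rows --increments '[[[0,0.001,0,0,0,0,0],[0,0.001,0,0,0,0,0]]]'

```text
clock: 15.15
tool_pos: [549.2, 62.7, 94.0]
tool_rot: [0.628, 0.778, -0.002, 0.003]
force: [2.3, -13.0, -3.3]
grip_width: -0.2
gripper_force: 6.1
```

Emit:
send_rows --increments '[[[0,0.001,0,0,0,0,0],[0,0.001,0,0,0,0,0]]]'

```text
clock: 15.4
tool_pos: [549.2, 62.9, 94.0]
tool_rot: [0.628, 0.778, -0.003, 0.004]
force: [2.4, -17.0, -3.3]
grip_width: -0.5
gripper_force: 8.5
```

The lever is on its hard stop: no motion at 17 N, at the expected place. I'll back off, rise clear and check.

Emit:
send_rows --increments '[[[0,-0.004,0,0,0,0,0],[0,-0.006,0,0,0,0,0],[0,-0.01,0,0,0,0,0],[0,-0.015,0,0,0,0,0],[0,-0.015,0,0,0,0,0],[0,0,0,-0.02,0,0,0],[0,0,0,-0.03,0,0,0],[0,0,0,-0.03,0,0,0],[0,-0.03,0,-0.03,0,0,0],[0,-0.03,0,-0.03,0,0,0],[0,-0.03,0,0,0,0,0],[0,0,0,0,0,0,0]]]'

```text
clock: 16.9
tool_pos: [577.9, -71.7, 234.4]
tool_rot: [0.63, 0.777, 0.0, 0.001]
force: [-0.6, 0.0, 0.1]
grip_width: -0.1
gripper_force: 0.0
```

```bash
python3 - <<'E'
from h import *
a=save('scene','s5.png')[:,:,::-1][160:340,225:425]; b=save('wrist','w5.png')[:,:,::-1]; 
h=cv2.cvtColor(np.ascontiguousarray(b),cv2.COLOR_BGR2HSV)
m=cv2.inRange(h,(45,100,30),(75,255,255)); N,_,st,ce=cv2.connectedComponentsWithStats(m)
c=get_calibration('wrist')
for i in range(1,N):
    if st[i,4]>100:
        p=onz(c,*ce[i],98); d=p-[514,-63,98]; print(p.round(1),'hx',round(d@[-.2079,.9781,0],1),'hy',round(-d@[.9781,.2079,0],1))
cv2.imwrite('pics/d5.png',np.hstack([cv2.resize(a,(400,360),interpolation=cv2.INTER_CUBIC),np.vstack([cv2.resize(b,(400,300)),np.zeros((60,400,3),np.uint8)])]))
E
```

```text
(no output)
```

View pics/d5.png

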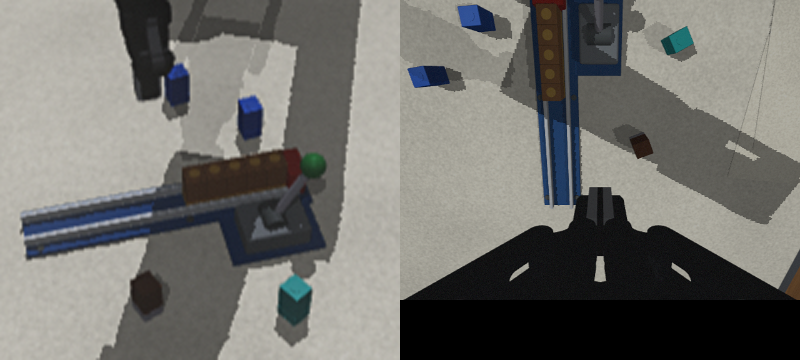

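The final view shows the row tight against the red stop (290,160), the lever fully over with its knob at (313,165), the spare and look-alikes where they were, and the arm clear.

```bash
python3 -c "
from bench import workorder; print(workorder.hand_in())"
```

```text
the job is handed in; nothing more can be done
None
```

The job is handed in, no verdict returned: the five-block row is home against the red stop, the clamp lever is hard over, the arm touched nothing else, and it took about 17 s of the 38 s allowed.

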